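Let the thick cell out of its dispenser

TASK

The torch needs its thick cell. With the fingertips, press down the pad on the lever of the dispenser that holds the thicker cell until its gate lifts and the cell rolls out into the clear tray in front of it, then let the lever come all the way back so that the gate is shut. Do not touch or pick up the cells, leave the other dispenser's lever and cell alone, and leave everything else where it stands.

Things in the scene. Friction and masses are not known exactly. Their poses are not given: they have to be found in the camera images.
- chute_a: fixed dispenser holding the thick cell (both are built alike). Origin on the shelf under the chute's middle; a cell rolls out towards its +x. Grey panels x -64 to 57 mm, 80 mm wide, 75 mm high; floor slopes down 0.2 rad to the mouth at x 55, 42 mm high, shut by a gate of 3 steel prongs at x 45. Clear catch tray x 57 to 119 mm, walls 52 mm high, floor 16 to 26 mm high
- pad_a (a point): press pad of the thick cell's lever: black rubber square 38 x 38 x 6 mm (lever part c6) behind the dispenser, free beneath. This point: centre of its upper face, 117 mm above the shelf at rest, at x -110, y +53 mm of the dispenser. Leans 0.2 rad at rest (outer edge high), 0.3 rad the other way when down. Travels about 44 mm down against a spring, 2 N at first, 4 N at the bottom, to a hard stop
- lever_a (a joint): rocking lever of the dispenser with the thick cell, along the outside of its +y panel, pivot at x -25 mm, 90 mm high, gate on its +x end, pad on its -x end; rad: 0 at rest with the gate shut (a spring returns it), 0.5 pad fully down and gate fully raised. The thick cell gets under the gate only above about 0.35
- thick_cell: the thick cell: plain dark cylinder with metal ends, 34 mm diameter, 61 mm long, lying across its chute against the gate; origin at its centre, axis along its y. When the gate rises it rolls out into the tray in under a second
- chute_b: fixed dispenser holding the slim cell (both are built alike). Origin on the shelf under the chute's middle; a cell rolls out towards its +x. Grey panels x -64 to 57 mm, 80 mm wide, 75 mm high; floor slopes down 0.2 rad to the mouth at x 55, 42 mm high, shut by a gate of 3 steel prongs at x 45. Clear catch tray x 57 to 119 mm, walls 52 mm high, floor 16 to 26 mm high
- pad_b (a point): press pad of the slim cell's lever: black rubber square 38 x 38 x 6 mm (lever part c6) behind the dispenser, free beneath. This point: centre of its upper face, 117 mm above the shelf at rest, at x -110, y +53 mm of the dispenser. Leans 0.2 rad at rest (outer edge high), 0.3 rad the other way when down. Travels about 44 mm down against a spring, 2 N at first, 4 N at the bottom, to a hard stop
- lever_b (a joint): rocking lever of the dispenser with the slim cell, along the outside of its +y panel, pivot at x -25 mm, 90 mm high, gate on its +x end, pad on its -x end; rad: 0 at rest with the gate shut (a spring returns it), 0.5 pad fully down and gate fully raised. To be left alone
- slim_cell: the slim cell: the same look, 18 mm diameter, 65 mm long, lying against the gate of the other dispenser; origin at its centre, axis along its y
- breaker: spare circuit breaker, black plastic block 70 x 18 x 105 mm standing on end; origin centre of underside; bystander
- mug: empty ceramic mug, 80 mm wide, 92 mm high; origin centre of underside; bystander
- torch: press-button torch lying on its side, about 155 mm long, 48 mm wide, 44 mm high; origin at its underside near mid-length; bystander
- door_stop: turned steel door stop with a rubber cap, 48 mm diameter, 42 mm high; origin centre of underside; bystander
- tray_low: lower of two stacked empty clear trays, 130 x 100 x 35 mm; origin centre of underside; bystander
- tray_top: upper of the two stacked trays, same size; bystander
Things that resemble listed ones, but are neither listed nor needed, are in the scene too. What is shaped like the slim_cell but turquoise is not meant. Leave any orange look-alike of the thick_cell alone.

How it is judged:
On the way, in this order (a step that is already met when the one before it is completed fails the run):
1. the fingers press the pad of the thick cell's lever and its gate is lifting (value of joint lever_a above 0.25 rad and contact force between the fingers and lever_a_c6 above 0.3 N), for 0.05 s.
2. the thick cell is in its tray (x of thick_cell in the frame of chute_a between 0.07 and 0.12 m and z of thick_cell in the frame of chute_a below 0.055 m and y of thick_cell in the frame of chute_a between -0.04 and 0.04 m), for 0.1 s.
At the end, for the whole second after the job is handed in: The thick cell lies at rest in the clear tray of its own dispenser, its lever is back within 0.05 rad of rest with the gate shut, and the slim cell is still behind its shut gate (all of step 2 and linear speed of thick_cell below 0.03 m/s and value of joint each of lever_a, lever_b below 0.05 rad and x of slim_cell in the frame of chute_b between -0.05 and 0.045 m and z of slim_cell in the frame of chute_b above 0.045 m); the robot touches nothing.
It fails at once if a cell is touched by the robot (contact force between any of the fingers, the arm and thick_cell above 0.5 N or contact force between any of the fingers, the arm and slim_cell above 0.5 N).
It fails at once if a cell is lifted (height (world z) of any of thick_cell, slim_cell above 0.125 m).
It fails at once if the other dispenser's lever is worked (value of joint lever_b above 0.12 rad).
It fails at once if the slim cell leaves its chute (x of slim_cell in the frame of chute_b above 0.055 m).
It fails at once if a bystander is shifted by more than 20 mm or lifted (distance of any of breaker, mug, torch, door_stop, tray_low, tray_top from where it was at the start of the episode above 0.02 m).
It also fails if it takes over 29 s, if anything falls off the work surface, if the arm or the gripper's body presses on something with over 40 N, if the wrist force passes 120 N, or if a joint passes its speed limit or range.

ROBOT

A 6-joint arm with a two-finger parallel gripper is mounted at the origin on the work surface. World frame = base frame: x ahead of the robot, y to its left, z up, the work surface at z = 0. Lengths are in m, angles in rad, forces in N, time in s.
With the tool pointing down it reaches from about 0.3 to 0.775 m from the base axis. Payload 14.6 kg.
Tool frame: the origin (TCP) lies at the very end of the fingers, on their centre line; the grasp point (between the pads) lies 19 mm behind it; z points along the fingers, y is the line along which they close (so a half turn about z gives the same grasp; the last joint's range is limited). The gripper opens to 94 mm and grips with 3 to 60 N. Pads are 16 mm wide; open, the fingers measure 119 mm over their backs; the gripper's body (75 mm by 177 mm) begins 78 mm behind the grasp point.
Start: joints at [1.101, 0.3, 1.521, -0, 1.321, -0.067], TCP at [0.216, 0.506, 0.18] pointing down, gripper open.
Joint ranges: [-3.03, 3.03], [-0.79, 2.21], [0.23, 2.52], [-1.04, 4.18], [0, 3.07], [-2.55, 2.55]. Speed limits (rad/s): [2.22, 2.22, 2.57, 3.14, 3.14, 3.14].

INTERFACE

Orientations are given as [roll, pitch, yaw] about the fixed x, y, z axes, in that order (R = Rz(yaw) Ry(pitch) Rx(roll)).
In Python, from station import ctrl gives the robot as it stands.
- The arm moves only by the tool move_arm, never from a script. Its argument "increments" is a list of rows, each a list of 7 numbers: the opening, from 0 (shut) to 1 (fully open), then the shift along the tool's x, y, z in units of 50 mm (1.0 is 50 mm), then the turn, a rotation vector about the tool's x, y, z in rad. In form: [[claw, tx, ty, tz, rx, ry, rz], ...]. A call has 1 to 20 rows; each row shifts and turns the commanded pose from where the row before left it, along the tool's axes as they then stand; what a row does not reach is not made up. A row lasts 1/10 s, in which the tool goes at most 50 mm and 8.59 degrees, less where a joint would pass 70% of its speed; a pose out of reach is approached as far as the arm can. A call is refused whole if a number of a shift passes 1 or a number of a turn 0.15, either way. A call with a gripper value outside its range is refused whole. The fingers move at their own pace and stop on an object; "force" is the grip in N (left out, the last holds). Time passes only in rows, so rows that do not move let the fingers close. It gives the time, the measured TCP pose, the force, the opening and the grip force at its end, in the units of the state.
- ctrl.get_obs(): the state, without advancing time (a new reading comes with each control period).
- ctrl.camera(name): name is "scene" or "top" or "wrist"; returns a dict with "color" (480x640x3 uint8, blue, green, red), "K" (3x3 intrinsics, pixels), "distortion" ([k1, k2, p1, p2, k3] as OpenCV has them; the pictures are not rectified), "pose" (4x4, takes a point from camera to world coordinates); the wrist camera has in their place "tool_from_camera" (4x4, takes a point from camera to tool coordinates, whose origin is the TCP and whose axes are the flange's). Camera axes: x right, y down, z forward; pixel columns grow to the right and rows downward; lengths in m; the calibration is good to about 2 mm. A picture is of the moment at which its call begins: read the wrist's pose just before it. There is no depth.
- ctrl.hand_in(): hands the job in; it is judged then, once.
Trained networks look in a picture, given as the dict that the camera call returned (one of the last four; its "shot" number tells which), for a name from the list of things; names that differ only in an ending like _2 or _b are one class to them, and where a whole thing is asked for, a point or a joint stands for the part that bears it (a point fixed in the world has none). Each returns a list of dicts, best first, with "conf" (0 to 1); they miss things now and then, are a little off and sometimes report something else, mostly with a low value. They report only what shows in the picture. A call takes as long as a camera call. They do not tell look-alikes from the thing itself.
- ctrl.cut_out(name, picture): "mask" (480x640 bool, what is visible of it) and "centre" ([row, column] in pixels, amid what is visible of it).
The state is a dict: "time_s": time; "qpos": joint angles; "joint_vel": joint speeds; "tau": joint torques, N m; "ee_pos": TCP position; "eef_rot": TCP orientation; "force": force on the tool from outside, world axes, zero at the start; "moment": the same for the moment, N m; "grip_width": finger opening in m; "grip_force": force on a finger pad.
Only numpy, scipy, OpenCV 4.12 (cv2) and the standard library are available. Lean on these libraries where they do the work, as an engineer would, in place of code of your own. Each camera call takes 0.05 s, during which the arm holds its last target. There are 200 camera calls.

## Working session

There is one attempt and no reset: what is moved stays moved. The work goes in short steps, Python scripts to look and compute and a tool call to move; the robot and the scene stay as the last step left them, time stands still between calls to the robot, and variables do not carry over. Pictures are saved under pics/ and viewed, at most 10 in all, crops included, and the job is handed in when it is done.

Besides the shell and the picture viewer there is one more tool, called as a command line: name --pt "numbers of a row" for each row, then --argument value for the rest. move_arm: Moves the arm, as the interface text tells. Its arguments: {"type":"object","properties":{"increments":{"type":"array","items":{"type":"array","items":{"type":"number"}}},"force":{"type":"number"}},"required":["increments"]}

```bash
mkdir -p pics; cat > look.py <<'E'
from station import ctrl
import cv2, numpy as np
E
python3 - <<'E'
from look import *
o=ctrl.get_obs();print(o['time_s'],o['ee_pos'],o['eef_rot'])
for n in ['scene','top']:
    p=ctrl.camera(n);cv2.imwrite(f'pics/{n}1.png',p['color'])
    print(n,p['K'].tolist() if hasattr(p['K'],'tolist') else p['K'],p['distortion'],np.round(p['pose'],4).tolist())
    for k in ['thick_cell','slim_cell','pad_a','chute_a']:
        print(k,[(np.round(d['centre']).tolist(),round(d['conf'],2),int(d['mask'].sum())) for d in ctrl.cut_out(k,p)])
E
```

```text
0.0 [0.21546101 0.50573305 0.17929557] [-3.14046559e+00 -5.84593209e-05  2.73885553e+00]
scene [[548.6877343515066, 0.0, 316.16909175772895], [0.0, 548.6877343515066, 237.01724108872338], [0.0, 0.0, 1.0]] [0.01156549 0.         0.         0.         0.        ] [[0.5002, 0.7198, -0.4813, 1.1932], [0.8659, -0.4134, 0.2817, -0.3316], [0.0038, -0.5577, -0.8301, 1.1345], [0.0, 0.0, 0.0, 1.0]]
thick_cell [([308.0, 204.0], 0.79, 310), ([301.0, 278.0], 0.61, 432)]
slim_cell [([253.0, 353.0], 0.66, 174), ([226.0, 419.0], 0.41, 64)]
pad_a [([188.0, 416.0], 0.79, 645), ([269.0, 220.0], 0.74, 728)]
chute_a [([312.0, 212.0], 0.76, 4149), ([230.0, 411.0], 0.7, 4231)]
top [[454.93487247847554, 0.0, 322.08223038552154], [0.0, 454.93487247847554, 234.51396744287698], [0.0, 0.0, 1.0]] [-0.04377717  0.          0.          0.          0.        ] [[-0.0158, -0.9988, 0.0472, 0.5723], [-0.9998, 0.0165, 0.0146, 0.0154], [-0.0154, -0.0469, -0.9988, 1.0932], [0.0, 0.0, 0.0, 1.0]]
thick_cell [([223.0, 385.0], 0.77, 367), ([236.0, 455.0], 0.76, 444)]
slim_cell [([216.0, 223.0], 0.55, 225)]
pad_a [([258.0, 423.0], 0.88, 864), ([253.0, 200.0], 0.62, 775)]
chute_a [([229.0, 223.0], 0.9, 4450), ([246.0, 444.0], 0.72, 3959)]
```

View pics/scene1.png

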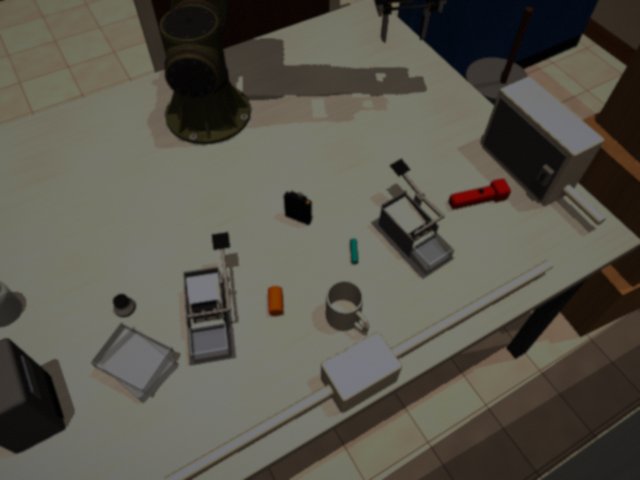

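View pics/top1.png

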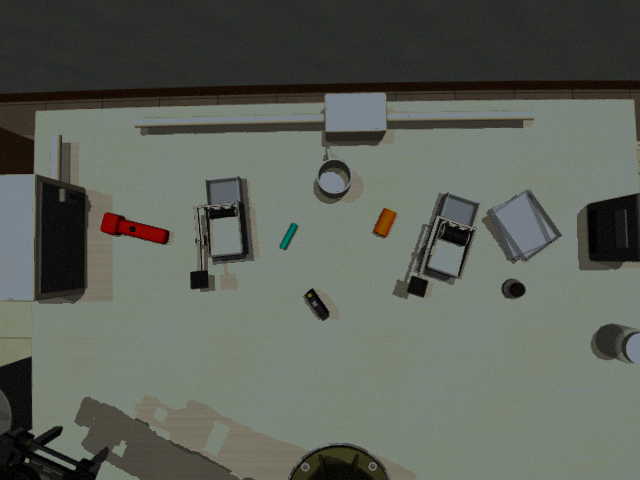

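The scene has two dispensers: left in the top view at about (223,229) with its pad at (200,280), right at about (450,235) with its pad at (418,287). The orange and turquoise look-alikes lie between them. I'll zoom in on both mouths and locate the pads.

```bash
cat >> look.py <<'E'
def ray(p,px):
    u=cv2.undistortPoints(np.array([[px]],float),np.array(p['K']),np.array(p['distortion']))[0,0]
    P=np.array(p['pose']); d=P[:3,:3]@np.r_[u,1]; return P[:3,3],d
def at(p,px,z):
    o,d=ray(p,px); return o+d*(z-o[2])/d[2]
def tri(rays):
    A=np.zeros((3,3));b=np.zeros(3)
    for o,d in rays:
        d=d/np.linalg.norm(d);M=np.eye(3)-np.outer(d,d);A+=M;b+=M@o
    return np.linalg.solve(A,b)
E
python3 - <<'E'
from look import *
S=ctrl.camera('scene');T=ctrl.camera('top')
rows=[]
for p,cs in [(T,[(223,225),(450,235)]),(S,[(412,230),(210,312)])]:
    rows.append(np.hstack([cv2.resize(p['color'][y-55:y+55,x-55:x+55],(390,290),interpolation=cv2.INTER_CUBIC) for x,y in cs]))
cv2.imwrite('pics/crops.png',np.clip(np.vstack(rows)*1.6,0,255).astype(np.uint8))
def cen(n,p,z):
    for d in ctrl.cut_out(n,p):
        m=d['mask'];ys,xs=np.nonzero(m);r=cv2.minAreaRect(np.c_[xs,ys].astype(np.float32))
        print(n,round(d['conf'],2),np.round(d['centre']),np.round(r[0]),np.round(r[1],1),round(r[2]),np.round(at(p,d['centre'][::-1],z),3))
for nm,p in [('S',S),('T',T)]:
    print(nm)
    for n,z in [('pad_a',.117),('chute_a',.04),('thick_cell',.065),('slim_cell',.06),('breaker',.1)]: cen(n,p,z)
E
```

```text
S
pad_a 0.98 [283. 220.] [220. 280.] [40.6 96.4] 17 [ 0.603 -0.22   0.117]
pad_a 0.97 [191. 420.] [408. 199.] [76.8 38.6] 54 [0.611 0.292 0.117]
chute_a 0.73 [312. 209.] [209. 299.] [129.8  48. ] 87 [ 0.613 -0.262  0.04 ]
chute_a 0.62 [229. 413.] [409. 221.] [114.6  63.9] 55 [0.655 0.255 0.04 ]
thick_cell 0.85 [305. 207.] [205. 306.] [10.8 31.4] 81 [ 0.61  -0.262  0.065]
thick_cell 0.75 [302. 278.] [276. 301.] [31.2 15.8] 85 [ 0.68  -0.125  0.065]
thick_cell 0.68 [306. 124.] [122. 306.] [24.  22.6] 45 [ 0.522 -0.418  0.065]
slim_cell 0.53 [254. 353.] [354. 252.] [25.3  7.4] 86 [0.653 0.084 0.06 ]
slim_cell 0.49 [229. 419.] [419. 231.] [ 7.9 24.2] 61 [0.673 0.257 0.06 ]
breaker 0.78 [209. 302.] [297. 208.] [34. 28.] 90 [0.508 0.03  0.1  ]
T
pad_a 0.78 [261. 198.] [202. 241.] [34.9 92.2] 19 [0.566 0.299 0.117]
pad_a 0.63 [278. 423.] [439. 259.] [37.8 84.3] 23 [ 0.521 -0.184  0.117]
chute_a 0.66 [247. 447.] [445. 248.] [ 47.7 110. ] 18 [ 0.588 -0.258  0.04 ]
chute_a 0.65 [230. 226.] [221. 232.] [111.  62.] 90 [0.637 0.254 0.04 ]
thick_cell 0.9 [237. 455.] [454. 235.] [30.  14.5] 18 [ 0.609 -0.27   0.065]
thick_cell 0.81 [223. 382.] [385. 222.] [15.7 28.2] 27 [ 0.645 -0.106  0.065]
slim_cell 0.71 [243. 507.] [503. 233.] [56.4 11.5] 69 [ 0.594 -0.389  0.06 ]
slim_cell 0.7 [214. 223.] [223. 212.] [ 7. 28.] 90 [0.672 0.256 0.06 ]
slim_cell 0.52 [237. 288.] [288. 236.] [ 7.2 25.9] 27 [0.616 0.108 0.06 ]
breaker 0.89 [301. 319.] [317. 304.] [32.7 11.9] 56 [0.475 0.04  0.1  ]
breaker 0.4 [263. 197.] [202. 242.] [36.4 93.3] 18 [0.56  0.305 0.1  ]
```

View pics/crops.png

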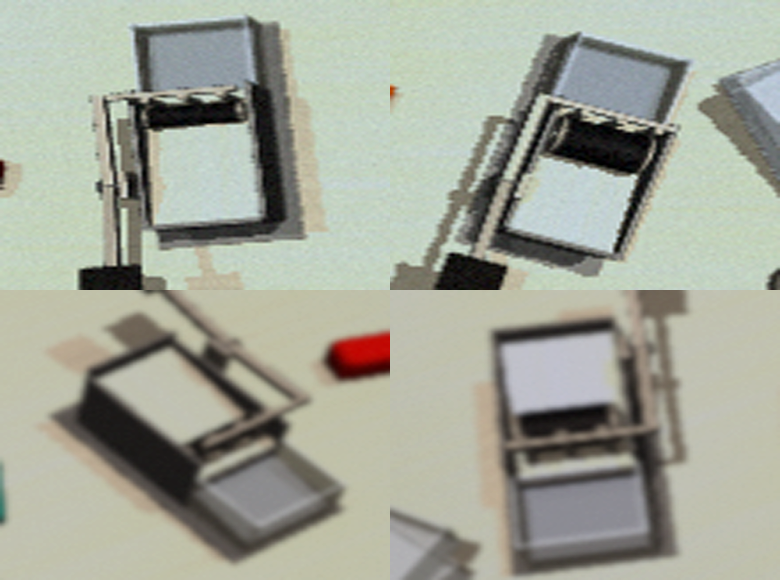

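The bottom-right and top-right crops show the thick, dark cell in the dispenser at y≈-0.26; the left one holds the slim cell. So pad_a is the dark square at top pixel (418,287) and scene pixel (221,240). I'll pin it down.

```bash
python3 - <<'E'
from look import *
S=ctrl.camera('scene');T=ctrl.camera('top')
def blob(p,x,y):
    g=p['color'][y-18:y+18,x-18:x+18].max(2); m=(g<45).astype(np.uint8)
    m=cv2.morphologyEx(m,cv2.MORPH_OPEN,np.ones((7,7)))
    n,l,s,c=cv2.connectedComponentsWithStats(m)
    i=1+np.argmax(s[1:,4]); pts=np.argwhere(l==i)[:,::-1].astype(np.float32)
    r=cv2.minAreaRect(pts);print(s[i],r); return c[i]+[x-18,y-18]
a=blob(T,418,287);b=blob(S,221,240)
print(a,b,tri([ray(T,a),ray(S,b)]),at(T,a,.116),at(S,b,.116))
m=[d for d in ctrl.cut_out('chute_a',T) if d['centre'][1]>350][0]['mask']
ys,xs=np.nonzero(m);print(cv2.minAreaRect(np.c_[xs,ys].astype(np.float32)))
# cell ends axis -> yaw, at z .065 ; tray far edge approximations
m=[d for d in ctrl.cut_out('thick_cell',T) if d['centre'][1]>430][0]
ys,xs=np.nonzero(m['mask']);bx=cv2.boxPoints(cv2.minAreaRect(np.c_[xs,ys].astype(np.float32)))
print(np.array([at(T,q,.065) for q in bx]).round(3).tolist(),at(T,m['centre'][::-1],.065))
E
```

```text
[  9   9  17  17 261] ((17.0, 17.0), (16.0, 16.0), 90.0)
[ 10  12  16  15 217] ((17.5, 19.0), (14.0, 15.0), 90.0)
[417.07662835 286.1532567 ] [220.40092166 240.84792627] [ 0.50353962 -0.17380992  0.11168122] [ 0.50458293 -0.17165424  0.116     ] [ 0.50553376 -0.17569901  0.116     ]
((445.0287170410156, 247.06858825683594), (48.399688720703125, 110.39970397949219), 17.850318908691406)
[[0.612, -0.229, 0.065], [0.643, -0.241, 0.065], [0.619, -0.305, 0.065], [0.588, -0.294, 0.065]] [ 0.6068399  -0.27101357  0.065     ]
```

move_arm --pt "0 0 0 -0.5 0 0 0" --pt "0 0 0 -0.5 0 0 0" --pt "0 -0.55 -0.53 0 0 0 0" --pt "0 -0.55 -0.53 0 0 0 0" --pt "0 -0.55 -0.53 0 0 0 0" --pt "0 -0.55 -0.53 0 0 0 0" --pt "0 -0.55 -0.53 0 0 0 0" --pt "0 -0.55 -0.53 0 0 0 0" --pt "0 -0.55 -0.53 0 0 0 0" --pt "0 -0.55 -0.53 0 0 0 0" --pt "0 -0.55 -0.53 0 0 0 0" --pt "0 -0.55 -0.53 0 0 0 0" --pt "0 -0.55 -0.53 0 0 0 0" --pt "0 -0.55 -0.53 0 0 0 0" --pt "0 -0.55 -0.53 0 0 0 0" --pt "0 -0.55 -0.53 0 0 0 0" --pt "0 -0.55 -0.53 0 0 0 0" --pt "0 0 0 0 0 0 0" --pt "0 0 0 0 0 0 0" --pt "0 0 0 0 0 0 0"

```text
time_s: 3.3
ee_pos: [0.439, -0.0207, 0.2299]
eef_rot: [3.141, 0.0, 2.739]
force: [0.3, 0.4, 0.6]
grip_width: 0.0006
grip_force: 0.0
```

move_arm --pt "0 -0.4 -0.385 0 0 0 0" --pt "0 -0.4 -0.385 0 0 0 0" --pt "0 -0.4 -0.385 0 0 0 0" --pt "0 -0.4 -0.385 0 0 0 0" --pt "0 -0.4 -0.385 0 0 0 0" --pt "0 -0.4 -0.385 0 0 0 0" --pt "0 0 0 0.5 0 0 0.07" --pt "0 0 0 0.5 0 0 0" --pt "0 0 0 0.4 0 0 0" --pt "0 0 0 0 0 0 0"

```text
time_s: 4.3
ee_pos: [0.5035, -0.1731, 0.1578]
eef_rot: [-3.141, -0.004, 2.67]
force: [-0.4, 0.3, 0.0]
grip_width: 0.0005
grip_force: 0.0
```

```bash
python3 - <<'E'
from look import *
from scipy.spatial.transform import Rotation as R
o=ctrl.get_obs();print(o['time_s'],o['ee_pos'],o['eef_rot'])
W=ctrl.camera('wrist');S=ctrl.camera('scene')
X=np.eye(4);X[:3,:3]=R.from_euler('xyz',o['eef_rot']).as_matrix();X[:3,3]=o['ee_pos']
W['pose']=X@np.array(W['tool_from_camera'])
for d in ctrl.cut_out('pad_a',W): print(d['conf'],d['centre'],int(d['mask'].sum()),at(W,d['centre'][::-1],.115))
q=np.linalg.inv(W['pose'])
def proj(p): 
    c=(q@np.r_[p,1])[:3]; return cv2.projectPoints(c[None],np.zeros(3),np.zeros(3),np.array(W['K']),np.array(W['distortion']))[0].ravel()
im=W['color'].copy()
for p in [[.504,-.174,.117],o['ee_pos']]:
    u=proj(np.array(p));print(u);cv2.circle(im,tuple(int(v) for v in u),4,(0,0,255),1)
cv2.imwrite('pics/w1.png',np.clip(im*1.6,0,255).astype(np.uint8))
E
```

```text
4.3 [ 0.50345719 -0.17311918  0.15775326] [-3.14139216 -0.00400867  2.67027873]
0.86 [250.6, 319.2] 2332 [ 0.50495943 -0.17519361  0.115     ]
[320.03832681 249.62051458]
[320.65330694 268.27380388]
```

View pics/w1.png

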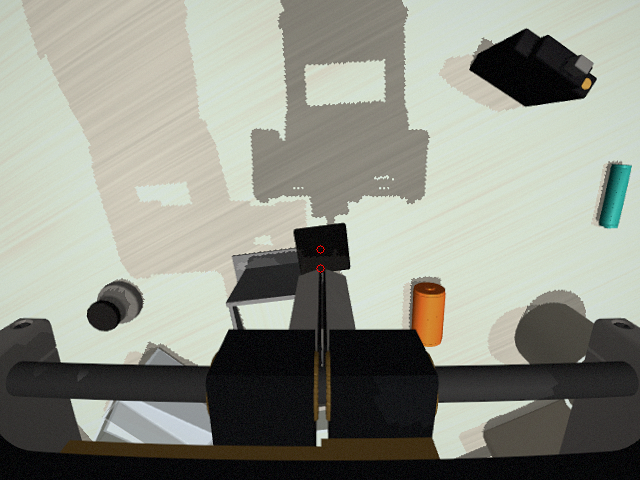

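The wrist view shows the pad at (320,250), right under the fingertips, with the breaker and orange look-alike well clear. I'll align the yaw and press.

move_arm --pt "0 0 0 0.3 0 0 -0.14" --pt "0 0 0 0.3 0 0 0" --pt "0 0 0 0.15 0 0 0" --pt "0 0 0 0.15 0 0 0" --pt "0 0 0 0.15 0 0 0" --pt "0 0 0 0.15 0 0 0" --pt "0 0 0 0.1 0 0 0" --pt "0 0 0 0.1 0 0 0" --pt "0 0 0 0.1 0 0 0" --pt "0 0 0 0.08 0 0 0" --pt "0 0 0 0 0 0 0" --pt "0 0 0 0 0 0 0"

```text
time_s: 5.65
ee_pos: [0.5045, -0.1747, 0.0808]
eef_rot: [3.142, 0.0, 2.809]
force: [-1.1, 0.1, -0.2]
grip_width: 0.0002
grip_force: 0.0
```

```bash
python3 - <<'E'
from look import *
o=ctrl.get_obs();print(o['ee_pos'],o['eef_rot'],o['force'])
T=ctrl.camera('top');S=ctrl.camera('scene')
for p in (T,S): print([(d['conf'],d['centre']) for d in ctrl.cut_out('thick_cell',p)])
cr=lambda p,x,y:cv2.resize(p['color'][y-70:y+70,x-70:x+70],(400,400),interpolation=cv2.INTER_CUBIC)
cv2.imwrite('pics/p1.png',np.clip(np.hstack([cr(T,445,235),cr(S,212,300)])*1.6,0,255).astype(np.uint8))
E
```

```text
[ 0.5044698  -0.17474941  0.08084994] [3.14159085e+00 1.59965647e-04 2.80876193e+00] [-1.13729967  0.12036583 -0.21926279]
[(0.95, [233.6, 457.4]), (0.66, [221.6, 385.3])]
[(0.8, [308.1, 209.4]), (0.57, [302.0, 276.9])]
```

View pics/p1.png

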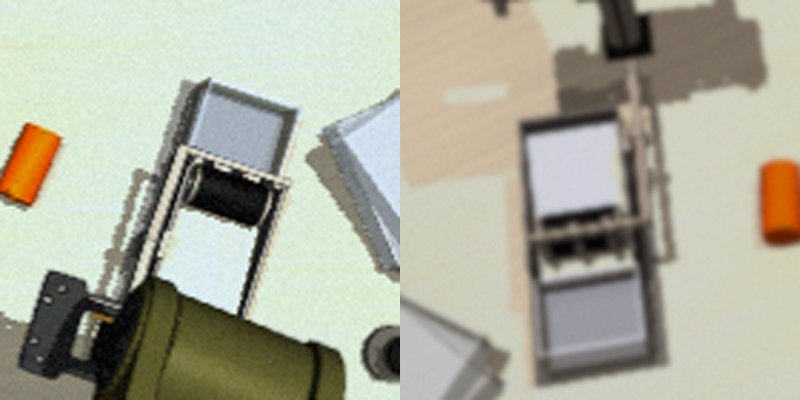

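The cell is still in its chute (457,234 in the top view), having shifted about 3 px towards the gate. The gate may be only partly up, so I'll press a bit deeper and hold.

move_arm --pt "0 0 0 0.06 0 0 0" --pt "0 0 0 0.04 0 0 0" --pt "0 0 0 0 0 0 0" --pt "0 0 0 0 0 0 0" --pt "0 0 0 0 0 0 0" --pt "0 0 0 0 0 0 0"

```text
time_s: 6.45
ee_pos: [0.5044, -0.1747, 0.0759]
eef_rot: [3.142, 0.0, 2.809]
force: [0.1, -0.7, -0.0]
grip_width: 0.0009
grip_force: 0.0
```

```bash
python3 - <<'E'
from look import *
o=ctrl.get_obs();print(o['ee_pos'],o['force'],o['tau'])
T=ctrl.camera('top');S=ctrl.camera('scene');W=ctrl.camera('wrist')
for p in (T,S): print([(d['conf'],d['centre']) for d in ctrl.cut_out('thick_cell',p)])
cr=lambda p,x,y,r:cv2.resize(p['color'][y-r:y+r,x-r:x+r],(400,400),interpolation=cv2.INTER_CUBIC)
cv2.imwrite('pics/p2.png',np.clip(np.hstack([cr(S,215,275,60),cr(W,300,280,120)])*1.6,0,255).astype(np.uint8))
E
```

```text
[ 0.50443753 -0.17471228  0.07585828] [ 0.08713081 -0.73616325 -0.03182313] [-9.94503207e-04 -5.35006714e+01 -3.13905680e+01 -1.82876014e-02
  7.01584714e-02  4.80213544e-05]
[(0.86, [222.3, 382.9]), (0.72, [233.1, 455.8])]
[(0.59, [313.0, 205.9]), (0.59, [299.6, 276.7])]
```

View pics/p2.png

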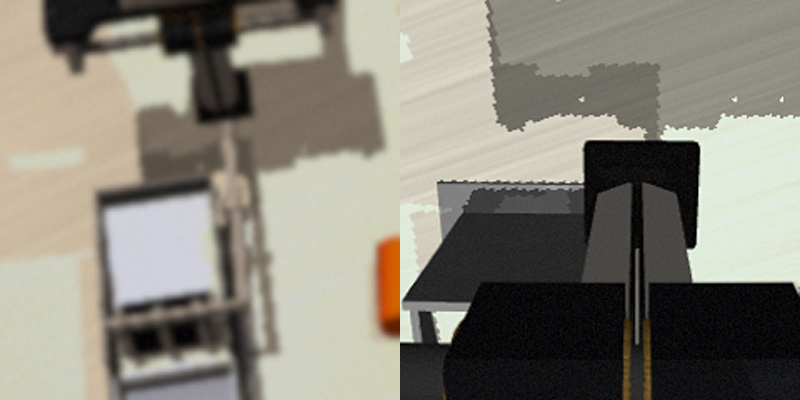

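The fingertips sit mid-pad at crop (640,190), but the gate does not look fully up. I'll press in small steps and watch the force.

move_arm --pt "0 0 0 0.06 0 0 0" --pt "0 0 0 0 0 0 0" --pt "0 0 0 0 0 0 0"

```text
time_s: 7.0
ee_pos: [0.5044, -0.1747, 0.0727]
eef_rot: [3.142, -0.0, 2.809]
force: [-0.3, 0.5, 0.2]
grip_width: 0.0003
grip_force: 0.1
```

```bash
python3 - <<'E'
from look import *
from scipy.spatial.transform import Rotation as R
o=ctrl.get_obs();print(o['ee_pos'],o['force'])
W=ctrl.camera('wrist');T=ctrl.camera('top')
X=np.eye(4);X[:3,:3]=R.from_euler('xyz',o['eef_rot']).as_matrix();X[:3,3]=o['ee_pos']
W['pose']=X@np.array(W['tool_from_camera'])
print([(d['conf'],d['centre']) for d in ctrl.cut_out('thick_cell',T)])
# pad corners in full image from last crop: x=180+cx*.6 , y=160+cy*.6 (crop x minus 400)
g=W['color'].max(2); 
for r in (248,260,275,290): 
    row=np.nonzero(g[r,270:400]<40)[0]; print(r,row.min()+270,row.max()+270)
col=np.nonzero(g[220:330,295]<40)[0]+220; print(col.min(),col.max())
for z in (.06,.07,.08,.09,.1,.11):
    print(z,[np.round(at(W,q,z),3)[:2].tolist() for q in [(292,246),(359,246)]], np.linalg.norm(at(W,(292,246),z)-at(W,(359,246),z)))
E
```

```text
[ 0.50435539 -0.17470591  0.07273669] [-0.25678961  0.4559824   0.19209405]
[(0.93, [233.8, 454.8]), (0.86, [220.5, 383.3])]
248 291 359
260 291 358
275 288 358
290 270 357
244 329
0.06 [[0.488, -0.189], [0.503, -0.148]] 0.04332091408301264
0.07 [[0.486, -0.187], [0.499, -0.148]] 0.041334913859727214
0.08 [[0.483, -0.185], [0.496, -0.148]] 0.03934891363644183
0.09 [[0.48, -0.183], [0.493, -0.148]] 0.03736291341315641
0.1 [[0.478, -0.181], [0.489, -0.148]] 0.035376913189871045
0.11 [[0.475, -0.18], [0.486, -0.148]] 0.03339091296658567
```

The widths and gate bar suggest the lever is only about halfway down. I'll compare before and after side by side.

```bash
python3 - <<'E'
from look import *
S=ctrl.camera('scene');W=ctrl.camera('wrist')
cr=lambda im,x,y,w,h,W_,H_:cv2.resize(im[y-h:y+h,x-w:x+w],(W_,H_),interpolation=cv2.INTER_CUBIC)
a=np.hstack([cr(cv2.imread('pics/scene1.png'),215,278,36,54,266,400),cr(S['color'],215,278,36,54,266,400),cr(W['color'],320,270,40,60,266,400)])
cv2.imwrite('pics/p3.png',np.clip(a*1.9,0,255).astype(np.uint8))
E
```

```text
(no output)
```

View pics/p3.png

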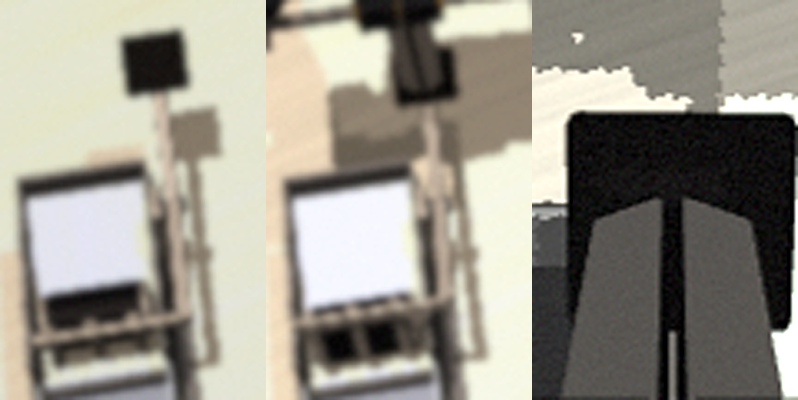

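The gate bar rose only about 6 px of the ~12 px expected, so the lever is about half pressed. I'll go on in small steps, watching the force.

move_arm --pt "0 0 0 0.06 0 0 0" --pt "0 0 0 0.06 0 0 0" --pt "0 0 0 0 0 0 0" --pt "0 0 0 0 0 0 0"

```text
time_s: 7.65
ee_pos: [0.5043, -0.1747, 0.0667]
eef_rot: [-3.142, -0.0, 2.809]
force: [0.2, -0.2, 1.4]
grip_width: 0.0002
grip_force: 0.3
```

```bash
cat > chk.py <<'E'
from look import *
o=ctrl.get_obs();print(o['time_s'],o['ee_pos'],o['force'],o['moment'])
T=ctrl.camera('top');S=ctrl.camera('scene');W=ctrl.camera('wrist')
for p in (T,S): print([(d['conf'],d['centre']) for d in ctrl.cut_out('thick_cell',p)])
g=W['color'].max(2);row=np.nonzero(g[255,270:400]<40)[0]; print('pad w',row.min()+270,row.max()+270, 'top',(np.nonzero(g[220:330,300]<40)[0]+220).min())
# gate-bar row shift, scene
A=cv2.imread('pics/scene1.png')
t=A[309:318,190:222]; r=cv2.matchTemplate(S['color'][295:325,184:228],t,cv2.TM_CCOEFF_NORMED);_,v,_,l=cv2.minMaxLoc(r);print('bar',v,l[1]+295-309,l[0]+184-190)
E
python3 chk.py
```

```text
7.65 [ 0.50434249 -0.17469779  0.06670344] [ 0.23812241 -0.22655388  1.37108716] [0.03720026 0.06025544 0.01890909]
[(0.73, [226.9, 526.0]), (0.71, [176.4, 333.5]), (0.67, [223.9, 382.9]), (0.64, [234.5, 457.1])]
[(0.85, [300.3, 277.1]), (0.59, [316.6, 210.2])]
pad w 291 358 top 243
bar 0.5126764178276062 3 0
```

move_arm --pt "0 0 0 0.06 0 0 0" --pt "0 0 0 0.06 0 0 0" --pt "0 0 0 0 0 0 0" --pt "0 0 0 0 0 0 0"

```text
time_s: 8.3
ee_pos: [0.5045, -0.1748, 0.0609]
eef_rot: [-3.142, 0.0, 2.809]
force: [-1.3, 1.1, 3.9]
grip_width: 0.0007
grip_force: 1.8
```

```bash
python3 chk.py
```

```text
8.3 [ 0.50450248 -0.17475225  0.06089565] [-1.29652253  1.07493122  3.86600215] [ 0.00012603  0.09153242 -0.0468584 ]
[(0.78, [208.5, 462.1]), (0.77, [223.8, 382.5]), (0.22, [253.6, 196.6])]
[(0.92, [300.7, 277.7]), (0.72, [341.1, 209.3]), (0.53, [192.2, 419.6]), (0.51, [385.0, 150.9]), (0.44, [298.9, 217.8])]
pad w 291 358 top 243
bar 0.35110852122306824 0 -6
```

The cell has rolled out and is now at (462,208) in the top view and (209,341) in the scene view, which is the tray. Next I wait a moment and release the lever gently.

move_arm --pt "0 0 0 0 0 0 0" --pt "0 0 0 0 0 0 0" --pt "0 0 0 0 0 0 0" --pt "0 0 0 -0.1 0 0 0" --pt "0 0 0 -0.15 0 0 0" --pt "0 0 0 -0.15 0 0 0" --pt "0 0 0 -0.15 0 0 0" --pt "0 0 0 -0.15 0 0 0" --pt "0 0 0 -0.15 0 0 0" --pt "0 0 0 -0.15 0 0 0" --pt "0 0 0 -0.2 0 0 0" --pt "0 0 0 -0.3 0 0 0" --pt "0 0 0 -0.5 0 0 0" --pt "0 0 0 -0.5 0 0 0" --pt "0 0 0 -0.5 0 0 0" --pt "0 0 0 0 0 0 0" --pt "0 0 0 0 0 0 0" --pt "0 0 0 0 0 0 0"

```text
time_s: 10.35
ee_pos: [0.504, -0.1745, 0.2099]
eef_rot: [3.141, -0.002, 2.809]
force: [-0.0, -0.2, -0.4]
grip_width: 0.0005
grip_force: 0.0
```

```bash
python3 chk.py; python3 - <<'E'
from look import *
S=ctrl.camera('scene');T=ctrl.camera('top')
for d in ctrl.cut_out('thick_cell',T):
    p=at(T,d['centre'][::-1],.04);print(p)
cr=lambda im,x,y:cv2.resize(im[y-66:y+66,x-44:x+44],(266,400),interpolation=cv2.INTER_CUBIC)
a=np.hstack([cr(cv2.imread('pics/scene1.png'),212,295),cr(S['color'],212,295),cr(T['color'],445,235)])
cv2.imwrite('pics/p4.png',np.clip(a*1.8,0,255).astype(np.uint8))
E
```

```text
10.35 [ 0.50396597 -0.17451717  0.20990986] [-0.0359586  -0.18927461 -0.35361662] [-0.0105977   0.04531453  0.03379321]
[(0.88, [207.5, 464.4]), (0.68, [221.5, 385.1]), (0.16, [214.0, 221.6])]
[(0.61, [301.8, 276.8]), (0.58, [342.4, 213.6])]
pad w 270 311 top 243
bar 0.2665306627750397 -3 0
[ 0.6498791  -0.11161227  0.04      ]
[ 0.68048413 -0.2906741   0.04      ]
```

View pics/p4.png

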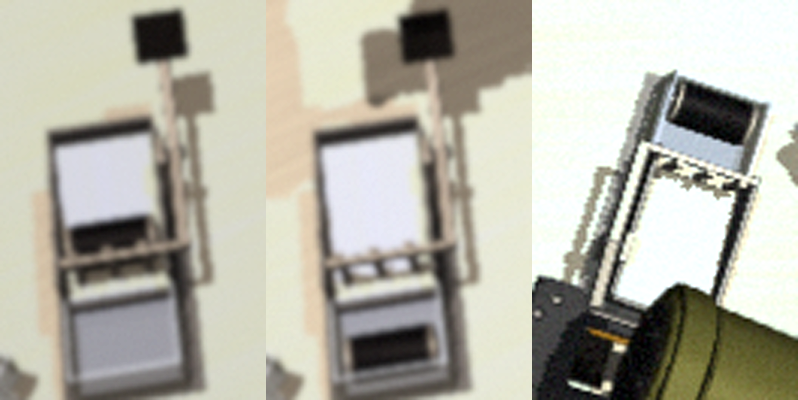

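The cell lies in the tray at about (213,342) in the scene view. The pad and gate bar are back where they started, and the arm is well clear.

```bash
python3 -c "
from look import *
print(ctrl.hand_in())"
```

```text
the job is handed in; nothing more can be done
None
```

The thick cell is in its dispenser's clear tray, the lever and gate look back at rest in the last pictures, the arm touches nothing, and the job is handed in; no verdict was returned.

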